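Lift the propeller's basket out of the ultrasonic cleaner and hold it to drip

TASK

The ultrasonic cleaner has run and its tank is drained; two wire baskets stand in it, and I need the one in which the three-bladed propeller lies. Lift that basket by its handle, with the propeller in it, and hold it level over the tank with its bottom about five centimetres above the tank's rim so that it drips back into the tank, keeping it still there for at least three seconds; the program finishes while still holding it up. Leave the basket with the straight paddle standing in the tank and disturb nothing else on the bench.

Things in the scene. Friction and masses are not known exactly. Their poses are not given: they have to be found in the camera images.
- bath: Ultrasonic cleaner, fixed white box with a steel rim, 190 (its x) x 300 (its y) x 140 high; origin at the centre of its underside on the bench. Open tank 140 (x) x 250 (y), 70 deep, centred: tank floor 70 above the bench, rim 140 above the bench. Control panel on its -x side.
- basket_a: Steel wire basket 110 (its x) x 104 (its y), wire walls 50 high, 3 thick, floor of dull perforated sheet 3 thick, with a rigid arched handle spanning it along its y; about 0.26 kg empty. Origin at the centre of its underside. Stands on the tank floor in the half of the tank towards the bath's +y, its axes nearly along the bath's axes. Identical to basket_b.
- basket_b: The other, identical wire basket, standing in the half of the tank towards the bath's -y. Origin at the centre of its underside.
- basket_a_grip (a point): Centre of the black grip sleeve of basket_a's handle, 115 above the basket's underside (so 45 above the tank's rim at the start). The sleeve is a straight bar along the basket's y, 60 long, 14 wide (basket's x), 18 high; free space below it down into the basket.
- basket_b_grip (a point): The same point on basket_b.
- propeller: Stirrer head of steel, about 0.11 kg: upright hub 20 in diameter and 26 high with three broad pitched blades, 80 across. Lies in one of the two baskets, which one differs from start to start. Origin at the centre of the hub's underside.
- paddle: Stirrer head of steel, about 0.11 kg: the same hub with one straight upright plate across it, 80 long, 18 high, 4 thick. Lies in the other basket. Origin at the centre of the hub's underside.
- tank_lid: The cleaner's steel lid, 160 x 270 x 8 with a black knob, lying flat on the bench to the bath's -y side. Origin at the centre of its underside. Not part of the job.
- wash_bottle: Plastic wash bottle, 64 in diameter, 182 high with its spout, standing on the bench on the bath's +x side. Origin at the centre of its underside. Not part of the job.
- jack: Laboratory scissor jack, fixed, platform 150 x 130, 90 high, on the bath's +y side. Origin at the centre of its underside. Not part of the job.
- beaker: Glass beaker, 72 in diameter, 95 high, standing on the jack's platform. Origin at the centre of its underside. Not part of the job.
Mind the look-alikes: they are no part of the job. Of the things that look like the propeller, the smaller one is meant. Leave any yellow look-alike of the basket_b alone.

How it is judged:
On the way:
1. the basket with the propeller is held up clear of the tank, level and still, for 2.5 s (((x of propeller in the frame of basket_a between -0.05 and 0.05 m and y of propeller in the frame of basket_a between -0.05 and 0.05 m and z of propeller in the frame of basket_a between -0.003 and 0.03 m and z of basket_a in the frame of bath between 0.16 and 0.24 m and x of basket_a in the frame of bath between -0.035 and 0.035 m and y of basket_a in the frame of bath between -0.09 and 0.09 m and angle between basket_a's own z axis and vertical below 0.09 rad and linear speed of basket_a below 0.03 m/s and angular speed of basket_a below 0.2 rad/s and contact force between the fingers and basket_a above 1 N and contact force between basket_a and bath below 0.05 N) or (x of propeller in the frame of basket_b between -0.05 and 0.05 m and y of propeller in the frame of basket_b between -0.05 and 0.05 m and z of propeller in the frame of basket_b between -0.003 and 0.03 m and z of basket_b in the frame of bath between 0.16 and 0.24 m and x of basket_b in the frame of bath between -0.035 and 0.035 m and y of basket_b in the frame of bath between -0.09 and 0.09 m and angle between basket_b's own z axis and vertical below 0.09 rad and linear speed of basket_b below 0.03 m/s and angular speed of basket_b below 0.2 rad/s and contact force between the fingers and basket_b above 1 N and contact force between basket_b and bath below 0.05 N))), for 2.5 s.
At the end, for the whole second after the job is handed in: Fingers hold the propeller's basket over the tank: underside 20-100 mm above the rim, centre within 35 mm (bath x) and 90 mm (bath y) of the tank's, tilt < 5 deg, speed < 30 mm/s and 0.2 rad/s, touching no bath or basket, propeller in it. Paddle's basket moved < 20 mm, paddle in it ((((x of propeller in the frame of basket_a between -0.05 and 0.05 m and y of propeller in the frame of basket_a between -0.05 and 0.05 m and z of propeller in the frame of basket_a between -0.003 and 0.03 m and z of basket_a in the frame of bath between 0.16 and 0.24 m and x of basket_a in the frame of bath between -0.035 and 0.035 m and y of basket_a in the frame of bath between -0.09 and 0.09 m and angle between basket_a's own z axis and vertical below 0.09 rad and linear speed of basket_a below 0.03 m/s and angular speed of basket_a below 0.2 rad/s and contact force between the fingers and basket_a above 1 N and contact force between basket_a and bath below 0.05 N) and (x of paddle in the frame of basket_b between -0.05 and 0.05 m and y of paddle in the frame of basket_b between -0.05 and 0.05 m and z of paddle in the frame of basket_b between -0.003 and 0.03 m) and distance of basket_b from where it was at the start of the episode below 0.02 m and angle between basket_b's own z axis and vertical below 0.05 rad and contact force between basket_a and basket_b below 0.05 N and contact force between the fingers and propeller below 0.05 N) or ((x of propeller in the frame of basket_b between -0.05 and 0.05 m and y of propeller in the frame of basket_b between -0.05 and 0.05 m and z of propeller in the frame of basket_b between -0.003 and 0.03 m and z of basket_b in the frame of bath between 0.16 and 0.24 m and x of basket_b in the frame of bath between -0.035 and 0.035 m and y of basket_b in the frame of bath between -0.09 and 0.09 m and angle between basket_b's own z axis and vertical below 0.09 rad and linear speed of basket_b below 0.03 m/s and angular speed of basket_b below 0.2 rad/s and contact force between the fingers and basket_b above 1 N and contact force between basket_b and bath below 0.05 N) and (x of paddle in the frame of basket_a between -0.05 and 0.05 m and y of paddle in the frame of basket_a between -0.05 and 0.05 m and z of paddle in the frame of basket_a between -0.003 and 0.03 m) and distance of basket_a from where it was at the start of the episode below 0.02 m and angle between basket_a's own z axis and vertical below 0.05 rad and contact force between basket_b and basket_a below 0.05 N and contact force between the fingers and propeller below 0.05 N))); the arm keeps its last pose, push and grip.
It fails at once if a basket is tipped by more than 0.35 rad (20 degrees) (angle between any of basket_a, basket_b's own z axis and vertical above 0.35 rad).
It fails at once if the paddle's basket is lifted or dragged: the paddle moves more than 50 mm (distance of paddle from where it was at the start of the episode above 0.05 m).
It fails at once if the tank lid, wash bottle or beaker is moved more than 20 mm (distance of any of tank_lid, wash_bottle, beaker from where it was at the start of the episode above 0.02 m).
It also fails if it takes over 40 s, if anything falls off the work surface, if the arm or the gripper's body presses on something with over 40 N, if the wrist force passes 120 N, or if a joint passes its speed limit or range.

ROBOT

A 7-joint arm with a two-finger parallel gripper is mounted at the origin on the work surface. World frame = base frame: x ahead of the robot, y to its left, z up, the work surface at z = 0. Lengths are in m, angles in rad, forces in N, time in s.
With the tool pointing down it reaches from about 0.425 to 0.925 m from the base axis. Payload 6.8 kg.
Tool frame: the origin (TCP) lies midway between the tips of the shut fingers; the grasp point (between the pads) lies 19 mm behind it; x points along the fingers, y is the direction in which the jaws open and shut, and the axes are right-handed (so a half turn about x gives the same grasp; the last joint's range is limited). The gripper opens to 85 mm and grips with 20 to 120 N. Pads are 22 mm wide; open, the fingers measure 114 mm over their backs; the gripper's body (76 mm by 85 mm) begins 54 mm behind the grasp point. The pads swing forward as they close: fully open they stand 13 mm farther back than shut.
Start: joints at [1.214, 0.477, 0.022, 1.555, -0.011, 1.109, -0.083], TCP at [0.166, -0.654, 0.231] pointing down, gripper open.
Joint ranges: [-2.96, 2.96], [-0.34, 2.1], [-1.41, 1.46], [0.24, 2.44], [-1.37, 4.51], [0.17, 1.92], [-2.96, 2.96]. Speed limits (rad/s): [2.39, 2.39, 3.14, 3.14, 3.14, 3.14, 3.14].

INTERFACE

Orientations are given as a rotation vector (axis times angle).
In Python, from bench import r gives the robot as it stands.
- The arm moves only by the tool carry_out, never from a script. Its argument "targets" is one flat list of numbers, 7 for each row, row after row: the finger opening in m, from 0 to 0.0854, then the shift along the tool's x, y, z in m, then the turn, a rotation vector about the tool's x, y, z in units of 5 degrees (1.0 is 5 degrees). A call has 1 to 12 rows; each row is the pose to reach, as a shift and turn from the pose measured when the call began, along the tool's axes at that moment; what a row does not reach only later rows make up. A row lasts 1/8 s, in which the tool goes at most 62.5 mm and 10.7 degrees, less where a joint would pass 70% of its speed; a pose out of reach is approached as far as the arm can. A call with a gripper value outside its range is refused whole. The fingers move at their own pace and stop on an object; "squeeze" is the grip in N (left out, the last holds). Time passes only in rows, so rows that repeat a pose let the fingers close. It gives the time, the measured TCP pose, the force and the opening at its end, in the units of the state.
- r.get_obs(): the state, without advancing time (a new reading comes with each control period).
- r.grab_frame(name): name is "scene" or "side" or "wrist"; returns the picture (400x640x3 uint8, blue, green, red); there is no depth.
- r.camera_info(name): a dict with "fx", "fy", "cx", "cy" (pixels), "xyz" and "orientation" of the camera in the world. Camera axes: x right, y up, looking along -z (the intrinsics and any distortion apply to the point x, -y, -z); pixel columns grow to the right and rows downward; lengths in m; the calibration is good to about 2 mm. The wrist camera is an equidistant fisheye: a pixel r from the principal point sees the ray r / f radians off the axis. A picture is of the moment at which its call begins: read the wrist's pose just before it. camera_info takes no time and is no camera call; for the wrist camera it gives the pose at the moment of the call.
- r.hand_in(): hands the job in, once; it reports no verdict.
The state is a dict: "clock": time; "joints": joint angles; "qvel": joint speeds; "tau": joint torques, N m; "tcp_pos": TCP position; "orientation": TCP orientation; "contact_force": force on the tool from outside, world axes, zero at the start; "moment": the same for the moment, N m; "grip_width": finger opening in m.
Only numpy, scipy, OpenCV 4.12 (cv2) and the standard library are available. Lean on these libraries where they do the work, as an engineer would, in place of code of your own. Each camera call takes 0.05 s, during which the arm holds its last target. There are 200 camera calls.

## Working session

There is one attempt and no reset: what is moved stays moved. The work goes in short steps, Python scripts to look and compute and a tool call to move; the robot and the scene stay as the last step left them, time stands still between calls to the robot, and variables do not carry over. Pictures are saved under pics/ and viewed, about 8 in all and at most 12, crops included, and the job is handed in when it is done.

Besides the shell and the picture viewer there is one more tool, called after "Request:" in YAML: its name, and indented under it one key for each argument. carry_out: Moves the arm, as the interface text tells. Its arguments: {"type":"object","properties":{"targets":{"type":"array","items":{"type":"number"}},"squeeze":{"type":"number"}},"required":["targets"]}

```bash
mkdir -p pics
python3 - <<'E'
from bench import r
import cv2,numpy as np
o=r.get_obs(); print(o['clock'],o['tcp_pos'],o['orientation'],o['grip_width'])
for n in ("scene","side","wrist"):
    print(n,r.camera_info(n)); cv2.imwrite(f"pics/{n}0.png",r.grab_frame(n))
E
```

```text
0.0 [ 0.16607038 -0.65364455  0.23032891] [ 2.08939443  0.26328472 -2.09014913] 0.0848493635311359
scene {'fx': 460.9724637395604, 'fy': 460.9724637395604, 'cx': 326.79114580884806, 'cy': 198.88043526737164, 'xyz': array([ 1.32382511, -0.31209324,  0.9022591 ]), 'orientation': array([0.74380328, 0.47800889, 1.0675355 ])}
side {'fx': 480.2310024563813, 'fy': 480.2310024563813, 'cx': 328.73749603933635, 'cy': 202.40437006431097, 'xyz': array([-0.11848568,  0.73649967,  1.08930916]), 'orientation': array([ 0.36871294, -0.9191248 , -2.18132253])}
wrist {'fx': 309.70691628693146, 'fy': 309.70691628693146, 'cx': 318.95606363152746, 'cy': 199.91948828302864, 'xyz': array([ 0.23701078, -0.63631359,  0.37291257]), 'orientation': array([-0.24858783,  0.19550942, -1.31170356])}
```

View pics/scene0.png

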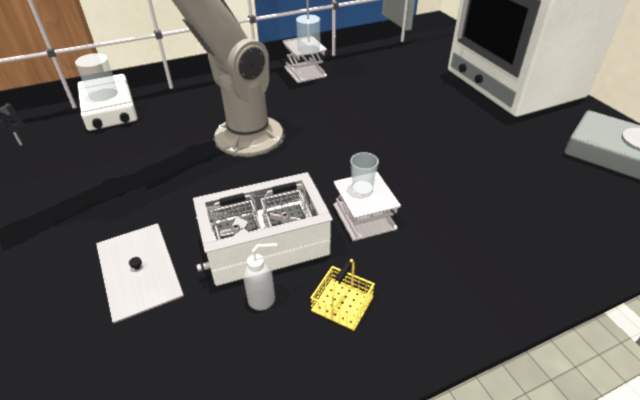

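View pics/side0.png

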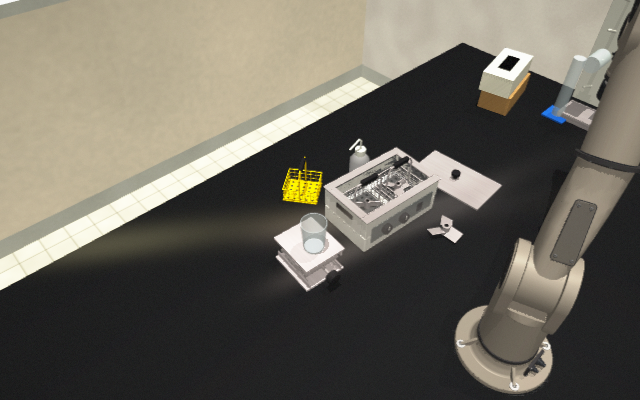

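The scene view shows the bath at about (262,228), with the lid at left, the jack and beaker at right (365,190), the wash bottle at (258,280) and a yellow look-alike basket at (343,297). In the side view there is a larger loose propeller on the bench at (445,229). I'll enlarge the tank in both views.

Run:
```python
import cv2,numpy as np
a=cv2.imread("pics/scene0.png")[165:285,185:345]; b=cv2.imread("pics/side0.png")[140:250,315:475]
a=cv2.resize(a,None,fx=5,fy=5,interpolation=cv2.INTER_CUBIC);b=cv2.resize(b,None,fx=5,fy=5,interpolation=cv2.INTER_CUBIC)
cv2.imwrite("pics/c1.png",a);cv2.imwrite("pics/c2.png",b)
```

```text
(no output)
```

View pics/c1.png

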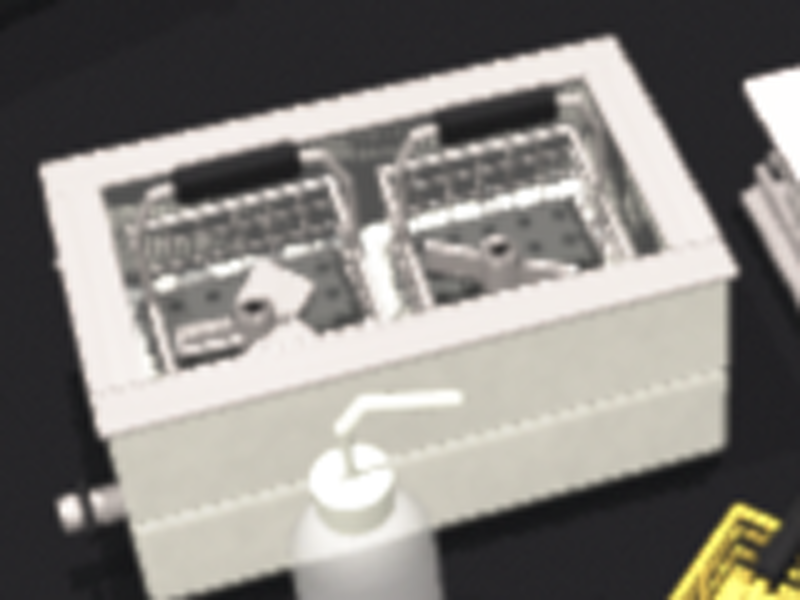

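View pics/c2.png

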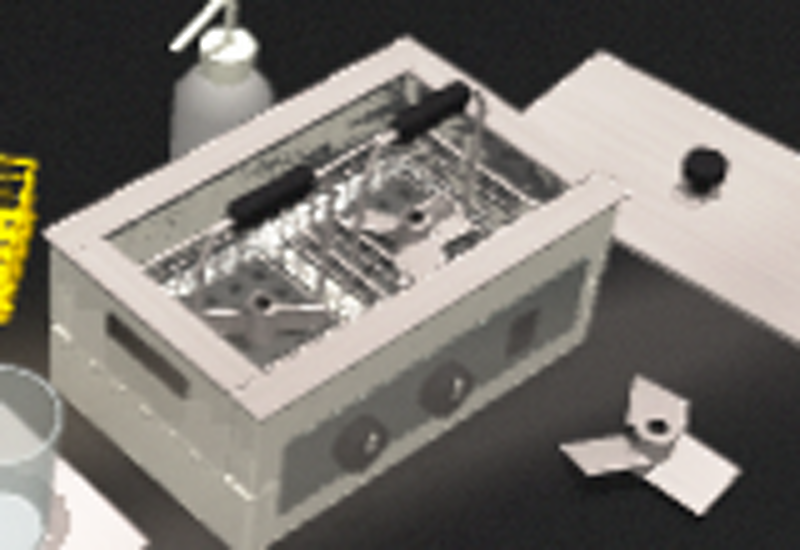

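The candidates are:
- White three-bladed propeller in the left basket, the lid side (scene crop (255,305), side crop (415,220)). This is basket_b.
- Paddle in the jack-side basket (scene crop (497,250)). This is basket_a.
- Larger loose propeller on the bench (side crop (650,440)). This is a look-alike.

The target is basket_b. Its grip is at scene crop (238,172) and side crop (433,110).

```bash
cat > h.py <<'E'
from bench import r
import numpy as np
from scipy.spatial.transform import Rotation as R
def ray(n,u,v):
    c=r.camera_info(n); d=np.array([(u-c['cx'])/c['fx'],-(v-c['cy'])/c['fy'],-1])
    d=R.from_rotvec(c['orientation']).apply(d); return np.array(c['xyz']),d/np.linalg.norm(d)
def plane(n,u,v,z):
    p,d=ray(n,u,v); return p+d*(z-p[2])/d[2]
def tri(rays):
    A=sum(np.eye(3)-np.outer(d,d) for p,d in rays); b=sum((np.eye(3)-np.outer(d,d))@p for p,d in rays)
    x=np.linalg.solve(A,b); return x,[np.linalg.norm(np.cross(x-p,d)) for p,d in rays]
E
python3 - <<'E'
from h import *
np.set_printoptions(precision=4,suppress=True)
S=lambda x,y:("scene",185+x/5-.4,165+y/5-.4); D=lambda x,y:("side",315+x/5-.4,140+y/5-.4)
print('b',tri([ray(*S(238,172)),ray(*D(433,110))])); print('a',tri([ray(*S(498,114)),ray(*D(272,197))]))
for f,L in ((S,[(40,165),(615,37),(738,270),(105,435)]),(D,[(628,193),(262,415),(47,235),(407,38)])):
    P=np.array([plane(*f(*q),.14) for q in L]); print(P[:,:2],P.mean(0)); e=P[1]-P[0]; print(np.degrees(np.arctan2(e[1],e[0])))
for a,b,f in (((178,183),(300,162),S),((400,130),(468,92),D)):
    P=plane(*f(*a),.185);Q=plane(*f(*b),.185); e=Q-P;print('grip',P,Q,np.degrees(np.arctan2(e[1],e[0])))
o=r.get_obs();print(R.from_rotvec(o['orientation']).as_matrix())
E
```

```text
b (array([ 0.5056, -0.1796,  0.1864]), [np.float64(0.0010713675330389207), np.float64(0.0010713675330390818)])
a (array([ 0.5181, -0.0546,  0.1863]), [np.float64(0.0004961528400793101), np.float64(0.000496152840079333)])
[[ 0.4073 -0.2582]
 [ 0.4337  0.041 ]
 [ 0.6206  0.0249]
 [ 0.5974 -0.2718]] [ 0.5147 -0.116   0.14  ]
84.96725314949738
[[ 0.4086 -0.2544]
 [ 0.4346  0.0379]
 [ 0.6172  0.0248]
 [ 0.595  -0.2709]] [ 0.5138 -0.1156  0.14  ]
84.90886670851503
grip [ 0.5009 -0.206   0.185 ] [ 0.5105 -0.1503  0.185 ] 80.15557192181954
grip [ 0.5077 -0.1541  0.185 ] [ 0.503  -0.2104  0.185 ] -94.84356257105611
[[-0.0005  0.2463 -0.9692]
 [ 0.0014 -0.9692 -0.2463]
 [-1.     -0.0015  0.0002]]
```

Request:
carry_out:
  targets: [0.085,-0.06,0,0,0,0,0,0.085,-0.06,-0.038,-0.045,-1.4,0,0,0.085,-0.06,-0.075,-0.089,-2.8,0,0,0.085,-0.06,-0.113,-0.134,-4.2,0,0,0.085,-0.06,-0.15,-0.178,-5.6,0,0,0.085,-0.06,-0.188,-0.223,-7,0,0,0.085,-0.06,-0.226,-0.268,-8.5,0,0,0.085,-0.06,-0.263,-0.312,-9.9,0,0,0.085,-0.06,-0.301,-0.357,-11.3,0,0,0.085,-0.06,-0.338,-0.401,-12.7,0,0,0.085,-0.06,-0.376,-0.446,-14.1,0,0,0.085,-0.06,-0.376,-0.446,-14.1,0,0]
  squeeze: 60

```text
clock: 1.65
tcp_pos: [0.5081, -0.1742, 0.2911]
orientation: [1.272, 1.172, -1.267]
contact_force: [-1.3, -0.8, 1.2]
grip_width: 0.0848
```

Request:
carry_out:
  targets: [0.085,0,0,0,0,0,0,0.085,0,0,0,0,0,0]

```text
clock: 1.9
tcp_pos: [0.5075, -0.1751, 0.2909]
orientation: [1.273, 1.171, -1.269]
contact_force: [0.5, -0.8, -0.3]
grip_width: 0.085
```

Run:
```python
from h import *
import cv2
np.set_printoptions(precision=4,suppress=True)
o=r.get_obs(); print(o['clock'],o['tcp_pos'],o['joints'],o['contact_force']);print(R.from_rotvec(o['orientation']).as_matrix())
c=r.camera_info("wrist"); cv2.imwrite("pics/w1.png",r.grab_frame("wrist"))
M=R.from_rotvec(c['orientation'])
for p in [(.506,-.18,.194),(.506+.03*np.cos(np.radians(85)),-.18+.03*np.sin(np.radians(85)),.194),(.506-.03*np.cos(np.radians(85)),-.18-.03*np.sin(np.radians(85)),.194)]:
    q=M.inv().apply(np.array(p)-c['xyz']); v=np.array([q[0],-q[1],-q[2]]); h=np.hypot(v[0],v[1]); t=np.arctan2(h,v[2])*c['fx']/h
    print(c['cx']+t*v[0],c['cy']+t*v[1])
```

```text
1.9 [ 0.5075 -0.1751  0.2909] [ 0.6238  0.2328 -0.4772  1.7864  0.1125  1.1502  0.0278] [ 0.5042 -0.815  -0.2948]
[[ 0.0003  0.9965 -0.0836]
 [ 0.0035 -0.0836 -0.9965]
 [-1.     -0.     -0.0035]]
318.302929564226 207.05112934937205
318.417106840903 170.78670427129995
318.2019387750941 240.77311369286627
```

View pics/w1.png

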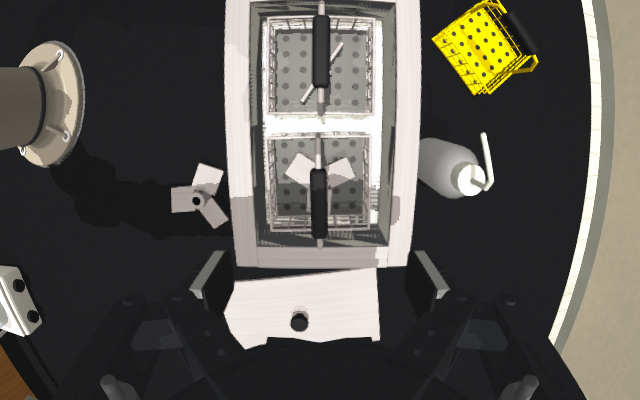

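The wrist view shows basket_b's sleeve from (319,168) to (319,238), with the three-bladed propeller under it at about (319,172). The paddle basket is above it in the image. The sleeve lines up with the prediction to about 3 px, so I'll lower and close.

Request:
carry_out:
  targets: [0.085,0.035,-0.001,0.0025,0,0,0,0.085,0.07,-0.001,0.0025,0,0,0,0.085,0.1,-0.001,0.0025,0,0,0,0.085,0.125,-0.001,0.0025,0,0,0,0.085,0.125,-0.001,0.0025,0,0,0,0.085,0.125,-0.001,0.0025,0,0,0]

```text
clock: 2.7
tcp_pos: [0.5067, -0.1781, 0.1669]
orientation: [1.274, 1.169, -1.269]
contact_force: [0.2, 0.4, 0.1]
grip_width: 0.0844
```

Request:
carry_out:
  targets: [0.04,0,0,0,0,0,0,0.025,0,0,0,0,0,0,0.01,0,0,0,0,0,0,0.005,0,0,0,0,0,0,0.005,0,0,0,0,0,0,0.005,0,0,0,0,0,0,0.005,0,0,0,0,0,0,0.005,0,0,0,0,0,0]
  squeeze: 70

```text
clock: 3.7
tcp_pos: [0.507, -0.1781, 0.1672]
orientation: [1.275, 1.168, -1.269]
contact_force: [-0.2, -0.5, 5.1]
grip_width: 0.0131
```

Request:
carry_out:
  targets: [0.005,-0.005,0,0,0,0,0,0.005,-0.012,0,0,0,0,0,0.005,-0.02,0,0,0,0,0,0.005,-0.03,0,0,0,0,0,0.005,-0.04,0,0,0,0,0,0.005,-0.05,0,0,0,0,0,0.005,-0.06,0,0,0,0,0,0.005,-0.06,0,0,0,0,0]

```text
clock: 4.7
tcp_pos: [0.5075, -0.1784, 0.2283]
orientation: [1.275, 1.166, -1.268]
contact_force: [-0.4, -0.7, -3.3]
grip_width: 0.0128
```

Request:
carry_out:
  targets: [0.005,-0.01,0,0,0,0,0,0.005,-0.02,0,0,0,0,0,0.005,-0.03,0,0,0,0,0,0.005,-0.04,0,0,0,0,0,0.005,-0.05,0,0,0,0,0,0.005,-0.056,0,0,0,0,0,0.005,-0.06,0,0,0,0,0,0.005,-0.06,0,0,0,0,0,0.005,-0.06,0,0,0,0,0,0.005,-0.06,0,0,0,0,0]

```text
clock: 5.95
tcp_pos: [0.5071, -0.1785, 0.2879]
orientation: [1.275, 1.167, -1.268]
contact_force: [-0.8, 0.6, -2.3]
grip_width: 0.0125
```

Run:
```python
from h import *
import cv2
o=r.get_obs(); print(o['clock'],o['tcp_pos'],o['contact_force'],o['moment'],o['grip_width'])
a=r.grab_frame("scene")[120:280,180:380]; b=r.grab_frame("side")[100:260,290:490]
cv2.imwrite("pics/l1.png",np.vstack([cv2.resize(x[:, :],None,fx=3,fy=3)[:300*2] for x in (a,b)])[:,:] if 0 else np.hstack([cv2.resize(x,(400*1,320)) for x in (a,b)]))
```

```text
5.95 [ 0.50706798 -0.17851891  0.28794903] [-0.78553521  0.61014035 -2.27524453] [-0.0217132  -0.03102706  0.02489278] 0.012535179878085057
```

View pics/l1.png

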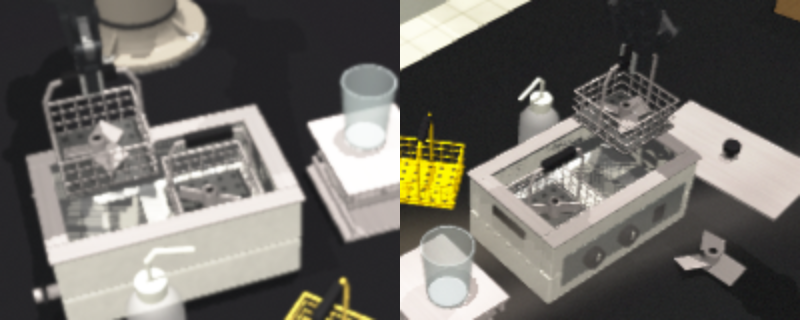

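The basket is up with the propeller inside and looks level, and the paddle basket is still in the tank. Now I'll hold still.

Request:
carry_out:
  targets: [0.005,0,0,0,0,0,0,0.005,0,0,0,0,0,0,0.005,0,0,0,0,0,0,0.005,0,0,0,0,0,0,0.005,0,0,0,0,0,0,0.005,0,0,0,0,0,0,0.005,0,0,0,0,0,0,0.005,0,0,0,0,0,0,0.005,0,0,0,0,0,0,0.005,0,0,0,0,0,0,0.005,0,0,0,0,0,0,0.005,0,0,0,0,0,0]

```text
clock: 7.55
tcp_pos: [0.5071, -0.1785, 0.2881]
orientation: [1.275, 1.167, -1.268]
contact_force: [-0.1, 0.8, -2.0]
grip_width: 0.0127
```

Request:
carry_out:
  targets: [0.005,0,0,0,0,0,0,0.005,0,0,0,0,0,0,0.005,0,0,0,0,0,0,0.005,0,0,0,0,0,0,0.005,0,0,0,0,0,0,0.005,0,0,0,0,0,0,0.005,0,0,0,0,0,0,0.005,0,0,0,0,0,0,0.005,0,0,0,0,0,0,0.005,0,0,0,0,0,0,0.005,0,0,0,0,0,0,0.005,0,0,0,0,0,0]

```text
clock: 9.05
tcp_pos: [0.5071, -0.1785, 0.288]
orientation: [1.275, 1.167, -1.268]
contact_force: [-0.8, -0.1, -3.1]
grip_width: 0.0125
```

Request:
carry_out:
  targets: [0.005,0,0,0,0,0,0,0.005,0,0,0,0,0,0,0.005,0,0,0,0,0,0,0.005,0,0,0,0,0,0,0.005,0,0,0,0,0,0,0.005,0,0,0,0,0,0,0.005,0,0,0,0,0,0,0.005,0,0,0,0,0,0]

```text
clock: 10.05
tcp_pos: [0.5071, -0.1785, 0.2881]
orientation: [1.275, 1.167, -1.268]
contact_force: [0.4, -0.7, -2.1]
grip_width: 0.0125
```

Run:
```python
from h import *
import cv2
o=r.get_obs(); print(o['clock'],o['tcp_pos'],o['contact_force'],o['moment'],o['grip_width'],abs(o['qvel']).max())
a=r.grab_frame("scene")[130:250,180:280]; b=r.grab_frame("side")[120:240,370:470]
cv2.imwrite("pics/l2.png",np.hstack([cv2.resize(x,(400,480),interpolation=cv2.INTER_CUBIC) for x in (a,b)]))
```

```text
10.05 [ 0.50713319 -0.17848146  0.28805288] [ 0.43959133 -0.70160717 -2.12182965] [-0.04151424  0.03348848 -0.02146881] 0.012453415862552332 0.0019534152855028722
```

View pics/l2.png

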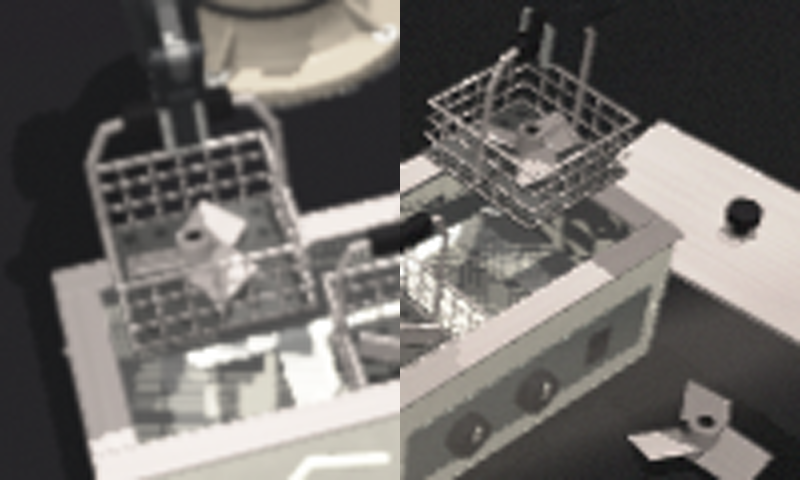

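The picture shows the propeller in the raised basket. I'll check level by overlaying the projected model of a level basket.

Run:
```python
from h import *
import cv2
o=r.get_obs(); g=np.array(o['tcp_pos'])
M=R.from_euler('z',-5,degrees=True); out=[]
c0=np.array([g[0],g[1]+.0005,g[2]+.019-.115])
for n,(x0,y0) in (("scene",(180,130)),("side",(370,120))):
    im=cv2.resize(r.grab_frame(n)[y0:y0+120,x0:x0+100],(400,480),interpolation=cv2.INTER_CUBIC); c=r.camera_info(n); W=R.from_rotvec(c['orientation']).inv()
    for z,col in ((0,(0,0,255)),(.05,(0,255,0))):
        pts=[]
        for sx,sy in ((1,1),(1,-1),(-1,-1),(-1,1)):
            q=W.apply(c0+M.apply([sx*.055,sy*.052,z])-c['xyz'])
            pts.append([4*(c['cx']-c['fx']*q[0]/q[2]-x0),4*(c['cy']+c['fy']*q[1]/q[2]-y0)])
        cv2.polylines(im,[np.int32(pts)],True,col,1)
    out.append(im)
cv2.imwrite("pics/l3.png",np.hstack(out))
```

```text
(no output)
```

View pics/l3.png

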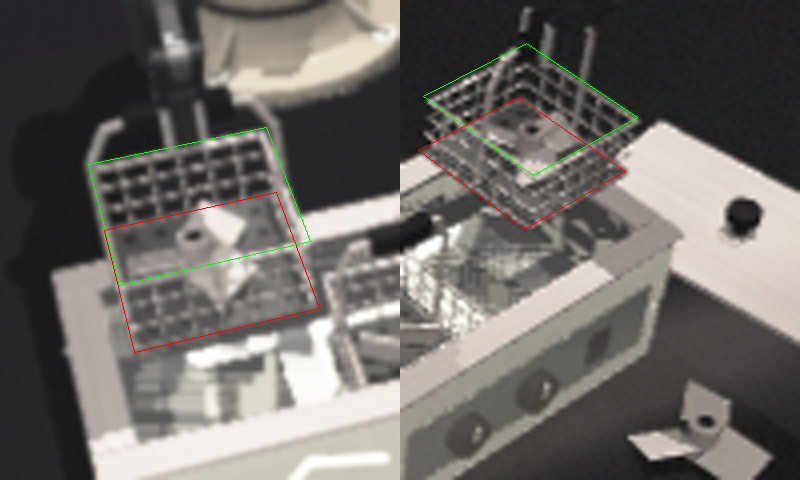

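The level model fits both views to within a few crop pixels, so I'm handing in.

```bash
python3 -c "
from bench import r
print(r.hand_in())"
```

```text
the job is handed in; nothing more can be done
None
```

I lifted basket_b, the lid-side basket with the three-bladed propeller, by its sleeve. It was still held over the tank when I handed the job in. Its underside is about 5 cm above the rim, and it had been held still for about 4 s.

- **Stillness and grip:** the last readings showed the tool pose steady to about 0.1 mm and joint speeds below 0.002 rad/s. The finger opening was steady at about 12.5 mm. That is a little under the sleeve's stated 14 mm, but I saw no slipping.
- **Level:** the outline of a level basket matched the scene view closely. In the side view it differed by 2 mm or so, within the camera calibration error.
- **Load:** the measured downward force was noisy at 2–3 N, against about 3.6 N expected for the basket and propeller.
- **Everything else:** in the last pictures the propeller was in the raised basket and the paddle's basket was still in the tank. The first picture after the lift showed the wash bottle, beaker and yellow basket in place. The lid and the larger loose propeller, also visible in the last one, looked undisturbed. I judged this by eye and did not re-measure their positions.

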